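# Ratchet up the footstool's loose centre nut

## Task

The upturned footstool's centre nut is loose. First take the lotion bottle out of the wrench handle's swing and stand it upright on the table, clear of the swing; then work the ratchet wrench back and forth between the stool's feet until the nut is tight against its stop, its yellow stripe in line with the yellow mark on the plate. Do not knock anything over, and leave the tumbler, the candle and the remote where they are.

Things in the scene. Friction and masses are not known exactly. Their poses are not given: they have to be found in the camera images.
- stool: Fixed upturned footstool: seat 240 mm (x) by 250 mm (y), wooden underside 38 mm above the table, 4 mm steel plate on it, four round feet (34 mm across, tops 96 mm up) at x = +-90, y = +-95 mm. Origin on the table under the nut's axis; z up. The wrench handle sticks out over the -x edge, towards the robot. The plate's yellow mark lies on the nut's +x side.
- nut_top (a point): Centre of the top of the steel hexagon nut (22 mm across corners), 73 mm above the table, on the vertical turning axis of nut and wrench. Under the wrench head the nut has a flange 76 mm across with a yellow stripe on its rim; a second stripe is on its top.
- nut (a joint): Angle of the nut in rad, growing clockwise seen from above (tightening). 2.6 is tight, a hard stop, where its stripe meets the yellow mark. It starts between 0 and 0.7, resists turning either way with about 0.35 N m and stays where it is left.
- wrench (a joint): Handle angle in rad about the nut's axis, growing clockwise from above; at h it points along (-cos h, +sin h) in the stool's frame. The feet stop it at -0.55 and 0.55. Swung clockwise it turns the nut; swung back it slips freely. 24 teeth (0.26 rad): up to one tooth of each stroke is lost. Starts between -0.5 and -0.3. Locked on the nut, cannot be lifted off, stays where left.
- grip (a point): Point on the handle's axis in the black rubber grip, 165 mm from the nut's axis, 58 mm above the table. The grip is level, 22 mm wide, 14 mm thick, and runs from 120 to 200 mm from the nut's axis, beyond the seat's edge with only table under it. The point's x axis points along the handle to the nut.
- bottle_mid (a point): Centre of the loose lotion bottle, half-way up. It stands upright: 120 mm tall, about 180 g, yellow body 42 mm across up to 76 mm, shoulder to 88 mm, above it a white cap 27 mm across. It starts within the handle's swing.
- tumbler_mid (a point): Centre of the loose glass tumbler, half-way up: 68 mm across, 100 mm tall, standing to one side of the swing.
- candle_mid (a point): Centre of the loose red candle jar, half-way up: 64 mm across, 75 mm tall, standing to one side of the swing.
- remote_mid (a point): Centre of the loose black remote control lying flat: 46 mm (its x) by 150 mm (its y), 20 mm thick.
There are look-alikes about, which are no part of the job. Of the things that look like the part that bears bottle_mid, take the one that is farthest from the robot's base at the start.

How it is judged:
On the way, in this order (a step that is already met when the one before it is completed fails the run):
1. the bottle stands upright on the table, clear of the handle's swing (height (world z) of bottle_mid below 0.066 m and angle between bottle_mid's own z axis and vertical below 0.12 rad and (horizontal distance between bottle_mid and nut_top above 0.225 m or x of bottle_mid in the frame of stool above -0.07 m or y of bottle_mid in the frame of stool above 0.145 m or y of bottle_mid in the frame of stool below -0.145 m)), for 0.2 s.
2. the nut is tight against its stop (value of joint nut above 2.45 rad), for 0.2 s.
At the end, for the whole second after the job is handed in: Nut within 0.15 rad of its stop (joint over 2.45); bottle upright on the table (within 0.12 rad), centre over 225 mm from the nut's axis or, in the stool's frame, |y| over 145 mm or x over -70 mm; tumbler, candle, remote within 30 mm of their starts (all of step 1 and value of joint nut above 2.45 rad and height (world z) of bottle_mid above 0.05 m and distance of each of tumbler_mid, candle_mid, remote_mid from where it was at the start of the episode below 0.03 m); the robot touches nothing.
It fails at once if the bottle is knocked over (angle between bottle_mid's own z axis and vertical above 0.6 rad).
It fails at once if the tumbler is displaced or tipped (distance of tumbler_mid from where it was at the start of the episode above 0.04 m or angle between tumbler_mid's own z axis and vertical above 0.5 rad).
It fails at once if the candle is displaced or tipped (distance of candle_mid from where it was at the start of the episode above 0.04 m or angle between candle_mid's own z axis and vertical above 0.5 rad).
It fails at once if the remote is displaced (distance of remote_mid from where it was at the start of the episode above 0.04 m).
It also fails if it takes over 61 s, if anything falls off the work surface, if the arm or the gripper's body presses on something with over 40 N, if the wrist force passes 120 N, or if a joint passes its speed limit or range.

## Robot

A 6-joint arm with a two-finger parallel gripper is mounted at the origin on the work surface. World frame = base frame: x ahead of the robot, y to its left, z up, the work surface at z = 0. Lengths are in m, angles in rad, forces in N, time in s.
With the tool pointing down it reaches from about 0.35 to 0.875 m from the base axis. Payload 4.2 kg.
Tool frame: the origin (TCP) lies where the fingers leave the gripper's body, on its centre line; the fingertips stand 73 mm ahead of it and the grasp point (between the pads) lies 54 mm ahead of it; z points along the fingers, y is the line along which they close (so a half turn about z gives the same grasp; the last joint's range is limited). The gripper opens to 85 mm and grips with 20 to 120 N. Pads are 22 mm wide; open, the fingers measure 114 mm over their backs; the gripper's body (76 mm by 85 mm) begins 54 mm behind the grasp point. The pads swing forward as they close: fully open they stand 13 mm farther back than shut.
Start: joints at [0.259, 0.385, 0.008, 0, -1.194, -0.259], TCP at [0.625, 0, 0.304] pointing down, gripper open.
Joint ranges: [-3.14, 3.14], [-1.21, 2.06], [-1.07, 1.41], [-3.16, 2.05], [-2.99, -0.16], [-3.1, 3.1]. Speed limits (rad/s): [2.79, 2.79, 3.14, 3.14, 3.14, 3.14].

## Interface

Orientations are given as [roll, pitch, yaw] about the fixed x, y, z axes, in that order (R = Rz(yaw) Ry(pitch) Rx(roll)).
In Python, from plant import env gives the robot as it stands. The module is installed in compiled form; this text tells all that it offers.
- The arm moves only by the tool send_rows, never from a script. Its argument "rows" is a list of rows, each an object with "delta_pos": the shift along the tool's x, y, z scaled (see below), a list of three; "twist": the turn about the tool's z scaled (see below); "grip": the finger opening in mm, from 0 to 85.4. A call has 1 to 10 rows; each row shifts and turns the commanded pose from where the row before left it, along the tool's axes as they then stand; what a row does not reach is not made up. The controller multiplies each number of a shift by 50 mm and each number of a turn by 0.08 rad. A row lasts 1/8 s, in which the tool goes at most 62.5 mm and 10.7 degrees, less where a joint would pass 70% of its speed; a pose out of reach is approached as far as the arm can. A call with a number of a shift or a turn outside -1 to 1 is refused whole. A call with a gripper value outside its range is refused whole. The fingers move at their own pace and stop on an object; "force" is the grip in N (left out, the last holds). Time passes only in rows, so rows that do not move let the fingers close. It gives the time, the measured TCP pose, the force, the opening and the grip force at its end, in the units of the state.
- env.sense(): the state, without advancing time (a new reading comes with each control period).
- env.get_image(name): name is "scene" or "side" or "wrist"; returns (picture, depth): 420x560x3 uint8, red, green, blue; 420x560 float32, m along the optical axis (not along the pixel's ray), 0 where there is no reading.
- env.calibration(name): a dict with "camera_matrix" (3x3 intrinsics, pixels), "world_from_camera" (4x4, takes a point from camera to world coordinates). Camera axes: x right, y up, looking along -z (the intrinsics and any distortion apply to the point x, -y, -z); pixel columns grow to the right and rows downward; lengths in m; the calibration is good to about 2 mm. A picture is of the moment at which its call begins: read the wrist's pose just before it. calibration takes no time and is no camera call; for the wrist camera it gives the pose at the moment of the call.
- env.finish_job(): hands the job in; it is judged then, once.
The state is a dict: "t": time; "joints": joint angles; "joint_vel": joint speeds; "tau": joint torques, N m; "position": TCP position; "tool_rot": TCP orientation; "contact_force": force on the tool from outside, world axes, zero at the start; "moment": the same for the moment, N m; "gripper_width": finger opening in m; "grasp_force": force on a finger pad.
Only numpy, scipy, OpenCV 4.12 (cv2) and the standard library are available. Lean on these libraries where they do the work, as an engineer would, in place of code of your own. Each camera call takes 0.05 s, during which the arm holds its last target. There are 200 camera calls.

## Working session

There is one attempt and no reset: what is moved stays moved. The work goes in short steps, Python scripts to look and compute and a tool call to move; the robot and the scene stay as the last step left them, time stands still between calls to the robot, and variables do not carry over. Pictures are saved under pics/ and viewed, at most 10 in all, crops included, and the job is handed in when it is done.

Besides the shell and the picture viewer there is one more tool, called after "Emit:" by a JSON object that holds its "api" and its "payload", one argument or row to a line. send_rows: Moves the arm, as the interface text tells. Its arguments: {"type":"object","properties":{"rows":{"type":"array"},"force":{"type":"number"}},"required":["rows"]}

```bash
mkdir -p pics
cat > h.py <<'E'
import numpy as np, cv2
from plant import env
def grab(n):
    c=env.calibration(n); im,d=env.get_image(n); return im,d,np.array(c['camera_matrix']),np.array(c['world_from_camera'])
def cloud(d,K,T):
    v,u=np.mgrid[:d.shape[0],:d.shape[1]]
    P=np.stack([(u-K[0,2])/K[0,0]*d,-(v-K[1,2])/K[1,1]*d,-d,np.ones_like(d)],-1)
    return (P@T.T)[...,:3]
E
python3 - <<'E'
from h import *
a=[]
for n in ("scene","side"):
    im,d,K,T=grab(n); a.append(im); np.savez(n+'0.npz',im=im,d=d,K=K,T=T); print(n,T.round(3).tolist(),K.round(1).tolist())
for n,i in zip(("scene","side"),a): cv2.imwrite(f'pics/{n}0.png',i[...,::-1])
print(env.sense())
E
```

```text
scene [[-0.846, -0.393, 0.361, 0.765], [0.534, -0.601, 0.595, 0.383], [-0.018, 0.696, 0.718, 0.544], [0.0, 0.0, 0.0, 1.0]] [[379.6, 0.0, 279.3], [0.0, 379.6, 214.0], [0.0, 0.0, 1.0]]
side [[-0.695, 0.505, -0.512, 0.129], [-0.719, -0.501, 0.481, 0.353], [-0.013, 0.703, 0.711, 0.605], [0.0, 0.0, 0.0, 1.0]] [[436.7, 0.0, 267.8], [0.0, 436.7, 207.0], [0.0, 0.0, 1.0]]
{'t': 0.1, 'joints': array([ 2.58590478e-01,  3.85471001e-01,  6.73279719e-03, -4.56693303e-04,
       -1.19395111e+00, -2.58616269e-01]), 'joint_vel': array([-0.00135701, -0.00347706,  0.00407076,  0.00183209,  0.00060585,
       -0.00104099]), 'tau': array([-2.41840362e-04, -3.93318665e+01,  1.88929778e+01,  4.19793829e+00,
       -2.58899068e-03, -3.31562532e-06]), 'position': array([6.24616658e-01, 2.21574046e-05, 3.02921197e-01]), 'tool_rot': array([ 3.13965406e+00, -7.39106535e-05, -1.57099051e+00]), 'contact_force': array([ 0.65646948, -0.25653424, -0.15242465]), 'moment': array([-0.00614185,  0.00531127, -0.04418135]), 'grasp_force': 0.0, 'gripper_width': 0.08527208540783693}
```

View pics/scene0.png

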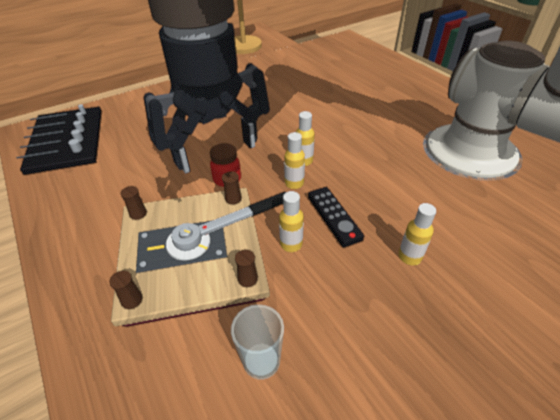

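View pics/side0.png

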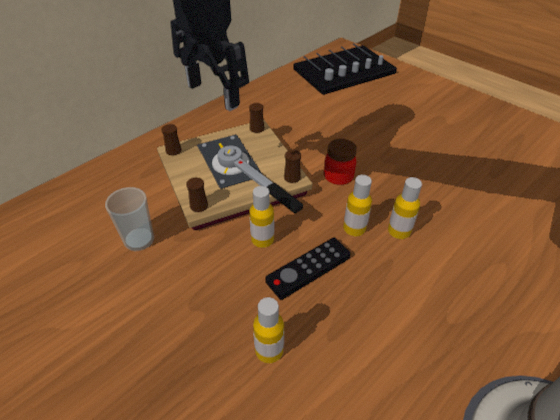

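The scene view shows four yellow bottles, at about (291,222), (294,163), (305,140) and (417,236). In the side view they are at (262,218), (358,207), (405,210) and (269,332). The handle runs from the nut at (187,238) to (285,200). The candle is at (225,165), the tumbler at (260,340) and the remote at (335,215). Next I'll measure positions with the depth images.

Run:
```python
from h import *
for n in ("scene","side"):
    z=np.load(n+'0.npz'); im,d,K,T=[z[k] for k in('im','d','K','T')]
    P=cloud(d,K,T); hsv=cv2.cvtColor(im,cv2.COLOR_RGB2HSV); ok=d>0
    print(n)
    def comps(m,name,mn=40):
        m=cv2.morphologyEx((m&ok).astype(np.uint8),cv2.MORPH_OPEN,np.ones((2,2)))
        k,l,s,c=cv2.connectedComponentsWithStats(m)
        for i in range(1,k):
            if s[i,4]>=mn:
                Q=P[l==i]; print(' ',name,c[i].round(),s[i,4],'med',np.median(Q,0).round(3),'lo',np.percentile(Q,3,0).round(3),'hi',np.percentile(Q,97,0).round(3))
    H,S,V=hsv[...,0],hsv[...,1],hsv[...,2]; Z=P[...,2]
    comps((H>22)&(H<32)&(S>200)&(V>130)&(Z>.01),'yellow',20)
    comps((S<60)&(V>120)&(Z>.09)&(Z<.13)&(P[...,0]>.2),'cap')
    comps(((H<5)|(H>174))&(S>180)&(V>70)&(Z>.01),'red')
    comps((V<60)&(Z>.008)&(Z<.03)&(P[...,0]<.7),'remote',150)
    comps((V<90)&(Z>.05)&(Z<.075),'grip',60)
    comps((Z>.088)&(Z<.1)&(V<110)&(S>60),'foot',20)
    comps((Z>.066)&(Z<.082)&(S<70)&(V>90),'nut',40)
```

```text
scene
  cap [306. 121.] 192 med [ 0.355 -0.176  0.108] lo [ 0.238 -0.31  -0.001] hi [ 0.364 -0.171  0.119]
  cap [296. 143.] 219 med [ 0.417 -0.123  0.11 ] lo [ 0.402 -0.139  0.086] hi [ 0.426 -0.118  0.119]
  cap [293. 204.] 297 med [0.517 0.016 0.113] lo [ 0.494 -0.01   0.076] hi [0.526 0.021 0.12 ]
  cap [427. 216.] 313 med [0.356 0.155 0.116] lo [ 0.244  0.107 -0.001] hi [0.364 0.161 0.12 ]
  cap [257. 331.] 698 med [0.673 0.165 0.097] lo [0.64  0.139 0.084] hi [0.703 0.201 0.1  ]
  red [225. 171.] 369 med [ 0.548 -0.204  0.043] lo [ 0.505 -0.222  0.01 ] hi [ 0.562 -0.134  0.093]
  remote [335. 219.] 920 med [0.419 0.018 0.018] lo [ 0.389 -0.063  0.008] hi [0.44  0.076 0.02 ]
  grip [455. 129.] 78 med [ 0.056 -0.024  0.064] lo [ 0.048 -0.037  0.052] hi [ 0.06  -0.013  0.075]
  grip [224. 155.] 471 med [ 0.532 -0.214  0.073] lo [ 0.505 -0.244  0.054] hi [ 0.555 -0.198  0.075]
  grip [233. 195.] 159 med [ 0.568 -0.108  0.06 ] lo [ 0.552 -0.119  0.048] hi [ 0.578 -0.105  0.072]
  grip [268. 205.] 386 med [ 0.526 -0.048  0.063] lo [ 0.493 -0.089 -0.001] hi [ 0.557 -0.042  0.065]
  gr
[... 3412 characters left out ...]
85] hi [0.807 0.008 0.096]
  foot [294. 156.] 170 med [ 0.559 -0.118  0.095] lo [ 0.549 -0.211  0.001] hi [ 0.621 -0.106  0.097]
  foot [196. 185.] 186 med [0.623 0.059 0.095] lo [0.615 0.044 0.082] hi [0.639 0.071 0.097]
  foot [535. 406.] 128 med [0.06  0.016 0.095] lo [ 0.055 -0.007  0.092] hi [0.062 0.029 0.108]
  nut [25.  7.] 277 med [ 1.712 -0.082  0.07 ] lo [ 1.707 -0.168  0.063] hi [ 1.718 -0.008  0.078]
  nut [229. 151.] 62 med [ 0.679 -0.062  0.07 ] lo [ 0.671 -0.071  0.065] hi [ 0.694 -0.054  0.073]
  nut [133. 200.] 127 med [0.692 0.149 0.073] lo [0.646 0.14  0.064] hi [0.7   0.161 0.098]
  nut [133. 222.] 214 med [0.644 0.179 0.071] lo [0.639 0.149 0.063] hi [0.663 0.198 0.079]
```

Candidates for the bottle, by scene pixel: A (291,222) at world (0.513, 0.008), B (294,163) at (0.413, -0.131), C (305,140) at (0.350, -0.184) and D (417,236) at (0.350, 0.149). A is farthest from the base (0.513 m, next is 0.433 m) and stands in the swing, so I choose A. I'll check that in a close crop.

Run:
```python
import numpy as np,cv2
im=np.load('side0.npz')['im'][140:290,190:390,::-1]
cv2.imwrite('pics/crop1.png',cv2.resize(im,None,fx=4,fy=4,interpolation=2))
```

```text
(no output)
```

View pics/crop1.png

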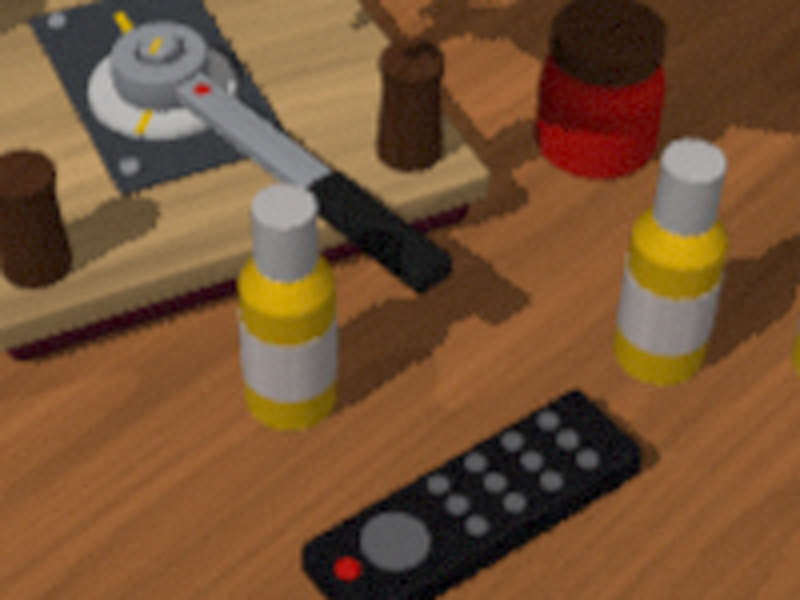

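Emit:
{"api": "send_rows", "payload": {
  "rows": [
    {"delta_pos": [-0.04, 0.56, 0.4], "twist": 0, "grip": 85},
    {"delta_pos": [-0.04, 0.56, 0.4], "twist": 0, "grip": 85},
    {"delta_pos": [-0.04, 0.56, 0.4], "twist": 0, "grip": 85},
    {"delta_pos": [-0.04, 0.56, 0.4], "twist": 0, "grip": 85},
    {"delta_pos": [0, 0, 0], "twist": 0, "grip": 85},
    {"delta_pos": [0, 0, 0], "twist": 0, "grip": 85}
  ]
}}

```text
t: 0.85
position: [0.5137, 0.0081, 0.2243]
tool_rot: [-3.14, -0.0, -1.57]
contact_force: [0.3, -0.4, 0.0]
gripper_width: 0.0849
grasp_force: 0.0
```

The crop shows bottle A upright at crop (290,310), on the open side of the black grip at (380,235). The choice holds. Next is a wrist depth check of the cap's centre.

Run:
```python
from h import *
im,d,K,T=grab('wrist'); P=cloud(d,K,T)
m=(d>0)&(P[...,2]>.112)&(P[...,2]<.128)&(np.hypot(P[...,0]-.513,P[...,1]-.008)<.03)
Q=P[m]; print(m.sum(),Q.mean(0),Q.min(0),Q.max(0))
m=(d>0)&(P[...,2]>.045)&(P[...,2]<.08)&(im.max(2)<70)&(P[...,0]<.6); 
if m.any(): print(m.sum(),P[m].mean(0),np.percentile(P[m],3,0),np.percentile(P[m],97,0))
cv2.imwrite('pics/wrist1.png',im[...,::-1])
```

```text
2031 [0.5142822  0.00527508 0.11968639] [ 0.50124058 -0.0070052   0.11203678] [0.52763158 0.0203184  0.12213499]
5087 [ 0.52591776 -0.06340146  0.06479634] [ 0.48616918 -0.11512735  0.05404052] [ 0.55883438 -0.04533026  0.07370429]
```

Emit:
{"api": "send_rows", "payload": {
  "rows": [
    {"delta_pos": [0.03, 0, 0.6], "twist": 0, "grip": 85},
    {"delta_pos": [0, 0, 0.6], "twist": 0, "grip": 85},
    {"delta_pos": [0, 0, 0.5], "twist": 0, "grip": 85},
    {"delta_pos": [0, 0, 0.26], "twist": 0, "grip": 85},
    {"delta_pos": [0, 0, 0], "twist": 0, "grip": 85},
    {"delta_pos": [0, 0, 0], "twist": 0, "grip": 30},
    {"delta_pos": [0, 0, 0], "twist": 0, "grip": 30},
    {"delta_pos": [0, 0, 0], "twist": 0, "grip": 30},
    {"delta_pos": [0, 0, 0], "twist": 0, "grip": 30},
    {"delta_pos": [0, 0, 0], "twist": 0, "grip": 30}
  ],
  "force": 40
}}

```text
t: 2.15
position: [0.5137, 0.0067, 0.1271]
tool_rot: [-3.139, 0.0, -1.57]
contact_force: [-0.2, -0.0, 5.0]
gripper_width: 0.0406
grasp_force: 40.7
```

Emit:
{"api": "send_rows", "payload": {
  "rows": [
    {"delta_pos": [0, 0, -0.2], "twist": 0, "grip": 30},
    {"delta_pos": [0, 0, -0.4], "twist": 0, "grip": 30},
    {"delta_pos": [-0.3, 0.05, -0.2], "twist": 0, "grip": 30},
    {"delta_pos": [-0.5, 0.09, 0], "twist": 0, "grip": 30},
    {"delta_pos": [-0.5, 0.09, 0], "twist": 0, "grip": 30},
    {"delta_pos": [-0.5, 0.09, 0], "twist": 0, "grip": 30},
    {"delta_pos": [-0.5, 0.09, 0], "twist": 0, "grip": 30},
    {"delta_pos": [-0.5, 0.05, 0], "twist": 0, "grip": 30},
    {"delta_pos": [-0.26, 0.02, 0], "twist": 0, "grip": 30},
    {"delta_pos": [0, 0, 0], "twist": 0, "grip": 30}
  ]
}}

```text
t: 3.4
position: [0.4886, 0.1603, 0.1657]
tool_rot: [3.141, -0.0, -1.569]
contact_force: [-0.7, 0.5, -2.6]
gripper_width: 0.0405
grasp_force: 41.0
```

Emit:
{"api": "send_rows", "payload": {
  "rows": [
    {"delta_pos": [0, 0, 0.3], "twist": 0, "grip": 30},
    {"delta_pos": [0, 0, 0.2], "twist": 0, "grip": 30},
    {"delta_pos": [0, 0, 0.14], "twist": 0, "grip": 30},
    {"delta_pos": [0, 0, 0.06], "twist": 0, "grip": 30},
    {"delta_pos": [0, 0, 0.04], "twist": 0, "grip": 30},
    {"delta_pos": [0, 0, 0], "twist": 0, "grip": 30}
  ]
}}

```text
t: 4.15
position: [0.4891, 0.1596, 0.129]
tool_rot: [-3.141, 0.0, -1.571]
contact_force: [0.6, -0.3, -2.8]
gripper_width: 0.0408
grasp_force: 41.0
```

Run:
```python
from h import *
im,d,K,T=grab('side'); P=cloud(d,K,T)
u,v=None,None
cv2.imwrite('pics/side2.png',im[...,::-1])
```

```text
(no output)
```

View pics/side2.png

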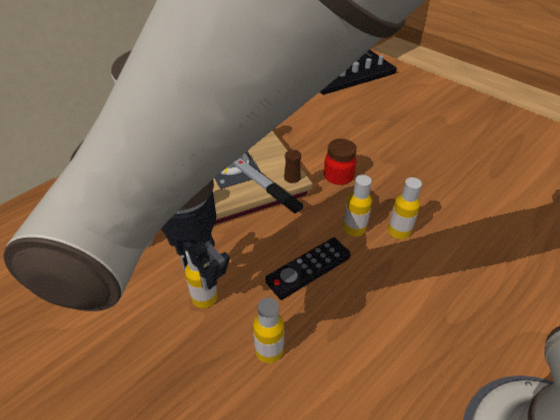

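The bottle is upright in the gripper at (202,285), just above the table and clear of everything. I'll lower the last few millimetres until it touches.

Emit:
{"api": "send_rows", "payload": {
  "rows": [
    {"delta_pos": [0, 0, 0.02], "twist": 0, "grip": 30},
    {"delta_pos": [0, 0, 0.02], "twist": 0, "grip": 30},
    {"delta_pos": [0, 0, 0.02], "twist": 0, "grip": 30},
    {"delta_pos": [0, 0, 0], "twist": 0, "grip": 30}
  ]
}}

```text
t: 4.7
position: [0.4891, 0.1596, 0.1271]
tool_rot: [-3.141, 0.0, -1.57]
contact_force: [-2.7, -1.0, 5.4]
gripper_width: 0.0401
grasp_force: 41.8
```

Emit:
{"api": "send_rows", "payload": {
  "rows": [
    {"delta_pos": [0, 0, 0], "twist": 0, "grip": 48},
    {"delta_pos": [0, 0, 0], "twist": 0, "grip": 60},
    {"delta_pos": [0, 0, 0], "twist": 0, "grip": 80},
    {"delta_pos": [0, 0, 0], "twist": 0, "grip": 80},
    {"delta_pos": [0, 0, -0.3], "twist": 0, "grip": 80},
    {"delta_pos": [0, 0, -0.6], "twist": 0, "grip": 80},
    {"delta_pos": [0, 0, -0.8], "twist": 0, "grip": 80},
    {"delta_pos": [0, 0, -0.4], "twist": 0, "grip": 80},
    {"delta_pos": [0, 0, 0], "twist": 0, "grip": 80}
  ]
}}

```text
t: 5.82
position: [0.4897, 0.16, 0.2336]
tool_rot: [-3.137, 0.003, -1.571]
contact_force: [-0.5, 0.2, -0.7]
gripper_width: 0.0802
grasp_force: 0.0
```

Run:
```python
from h import *
for n in('wrist','scene'):
    im,d,K,T=grab(n); P=cloud(d,K,T)
    for lo,hi in((.112,.128),(.02,.05)):
        m=(d>0)&(P[...,2]>lo)&(P[...,2]<hi)&(np.hypot(P[...,0]-.489,P[...,1]-.16)<.035)
        if m.any(): print(n,lo,m.sum(),P[m].mean(0),P[m].min(0),P[m].max(0))
    if n=='scene':
        hsv=cv2.cvtColor(im,cv2.COLOR_RGB2HSV)
        # handle: dark grip top and grey shank tops
        m=(d>0)&(P[...,2]>.058)&(P[...,2]<.068)&(im.max(2)<80)&(np.abs(np.hypot(P[...,0]-.679,P[...,1]+.062)-.16)<.035)&(abs(P[...,1]+.06)<.04)
        print(m.sum(),P[m].mean(0),cv2.fitLine(P[m][:,:2].astype(np.float32),2,0,.01,.01).ravel())
        cv2.imwrite('pics/scene3.png',im[...,::-1])
```

```text
wrist 0.112 1862 [0.48963303 0.15827906 0.11969874] [0.47658873 0.1461598  0.11204656] [0.5032055  0.17287753 0.12217602]
wrist 0.02 408 [0.48981343 0.14201326 0.03648139] [0.46945238 0.13847605 0.02023715] [0.50988    0.15361768 0.04982461]
scene 0.112 266 [0.49117271 0.16171535 0.11793871] [0.47574997 0.14745815 0.11209034] [0.50337491 0.17436085 0.12053207]
scene 0.02 284 [0.50223498 0.1710794  0.03579822] [0.47606985 0.14562581 0.02062941] [0.51104197 0.18207651 0.04994992]
350 [ 0.519686   -0.05151236  0.06273604] [ 0.9986029  -0.05284121  0.519686   -0.05151236]
```

View pics/scene3.png

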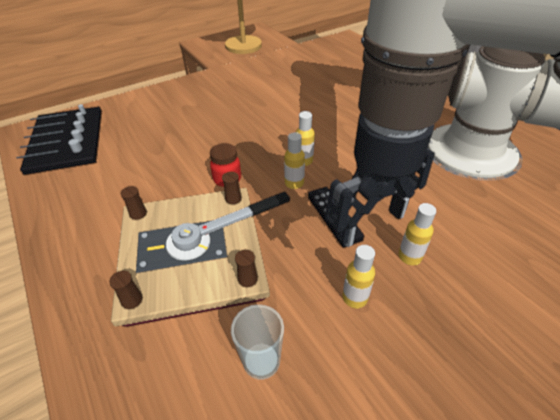

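The bottle stands upright at (358,278), world (0.490, 0.160). The handle is free, with its grip at (270,205). I'll move above it and turn the tool.

Emit:
{"api": "send_rows", "payload": {
  "rows": [
    {"delta_pos": [0.5, -0.1, 0], "twist": 0, "grip": 80},
    {"delta_pos": [0.8, -0.1, 0], "twist": 0, "grip": 80},
    {"delta_pos": [0.8, -0.1, 0], "twist": 0, "grip": 80},
    {"delta_pos": [0.8, -0.1, 0], "twist": 0, "grip": 80},
    {"delta_pos": [0.8, -0.04, 0], "twist": 0, "grip": 80},
    {"delta_pos": [0.6, 0, 0], "twist": 0, "grip": 80},
    {"delta_pos": [0, 0, 0], "twist": -1, "grip": 40},
    {"delta_pos": [0, 0, 0], "twist": -1, "grip": 40},
    {"delta_pos": [0, 0, 0], "twist": -1, "grip": 40},
    {"delta_pos": [0, 0, 0], "twist": -1, "grip": 40}
  ]
}}

```text
t: 7.18
position: [0.5103, -0.0556, 0.2295]
tool_rot: [3.138, 0.001, -1.248]
contact_force: [-0.5, -0.6, -0.6]
gripper_width: 0.0397
grasp_force: 0.0
```

Emit:
{"api": "send_rows", "payload": {
  "rows": [
    {"delta_pos": [0, 0, 0], "twist": -1, "grip": 40},
    {"delta_pos": [0, 0, 0], "twist": -1, "grip": 40},
    {"delta_pos": [0, 0, 0], "twist": -1, "grip": 40},
    {"delta_pos": [0, 0, 0], "twist": -1, "grip": 40},
    {"delta_pos": [0, 0, 0], "twist": -1, "grip": 40},
    {"delta_pos": [0, 0, 0], "twist": -1, "grip": 40},
    {"delta_pos": [0, 0, 0], "twist": -1, "grip": 40},
    {"delta_pos": [0, 0, 0], "twist": -1, "grip": 40},
    {"delta_pos": [0, 0, 0], "twist": -1, "grip": 40},
    {"delta_pos": [0, 0, 0], "twist": -1, "grip": 40}
  ]
}}

```text
t: 8.43
position: [0.5103, -0.0556, 0.2295]
tool_rot: [3.14, 0.003, -0.448]
contact_force: [-0.2, -0.7, -0.2]
gripper_width: 0.0397
grasp_force: 0.0
```

Emit:
{"api": "send_rows", "payload": {
  "rows": [
    {"delta_pos": [0, 0, 0], "twist": -1, "grip": 40},
    {"delta_pos": [0, 0, 0], "twist": -1, "grip": 40},
    {"delta_pos": [0, 0, 0], "twist": -1, "grip": 40},
    {"delta_pos": [0, 0, 0], "twist": -1, "grip": 40},
    {"delta_pos": [0, 0, 0], "twist": -1, "grip": 40},
    {"delta_pos": [0, 0, 0], "twist": -0.2, "grip": 40},
    {"delta_pos": [0, 0, 0], "twist": 0, "grip": 40}
  ]
}}

```text
t: 9.3
position: [0.5107, -0.0555, 0.2302]
tool_rot: [3.141, 0.001, -0.036]
contact_force: [0.7, -0.6, -0.4]
gripper_width: 0.0401
grasp_force: 0.0
```

Run:
```python
from h import *
print(env.sense()['joints'].round(2))
im,d,K,T=grab('wrist'); P=cloud(d,K,T); print(T.round(2)[:3])
r=np.hypot(P[...,0]-.68,P[...,1]+.062)
m=(d>0)&(P[...,2]>.0615)&(P[...,2]<.07)&(im.max(2)<80)&(r>.12)&(r<.205)&(abs(P[...,1]+.06)<.04)
if m.any():
    Q=P[m][:,:2].astype(np.float32); print(m.sum(),Q.mean(0),Q.min(0),Q.max(0),cv2.minAreaRect(Q),cv2.fitLine(Q,2,0,.01,.01).ravel())
m=(d>0)&(P[...,2]>.069)&(P[...,2]<.077)&(r<.03)
if m.any(): print('nut',m.sum(),P[m].mean(0),P[m].min(0),P[m].max(0))
cv2.imwrite('pics/wrist4.png',im[...,::-1])
```

```text
[ 0.21  0.27 -0.37 -0.   -0.94  1.33]
[[-0.04  0.94  0.33  0.6 ]
 [-1.   -0.04 -0.01 -0.06]
 [ 0.   -0.33  0.95  0.3 ]]
3295 [ 0.52435356 -0.05519177] [ 0.48363772 -0.06755431] [ 0.56041205 -0.04323216] ((0.522134006023407, -0.05515707656741142), (0.020775463432073593, 0.07682351022958755), 86.69534301757812) [ 0.9983756  -0.05697561  0.5243541  -0.05519171]
```

View pics/wrist4.png

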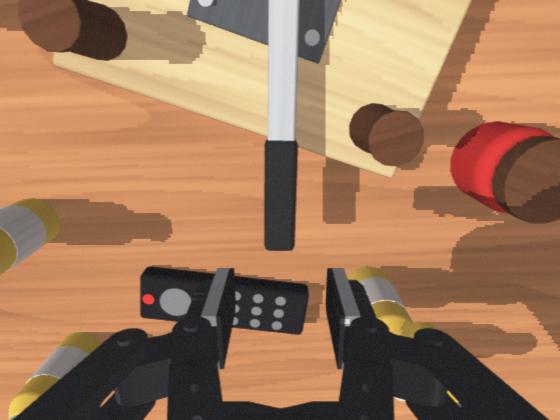

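The wrist view shows the handle running from (282,140) to its tip at (280,250). Its axis lies along yaw -0.057, so h is about -0.30, with the foot at (385,135) clear. I'll straddle the grip with loose fingers at r = 0.172 m.

Emit:
{"api": "send_rows", "payload": {
  "rows": [
    {"delta_pos": [0, 0, 0.5], "twist": 0.26, "grip": 44},
    {"delta_pos": [0, 0, 0.5], "twist": 0, "grip": 44},
    {"delta_pos": [0, 0, 0.5], "twist": 0, "grip": 44},
    {"delta_pos": [0, 0, 0.5], "twist": 0, "grip": 44},
    {"delta_pos": [0, 0, 0.28], "twist": 0, "grip": 44},
    {"delta_pos": [0, 0, 0], "twist": 0, "grip": 30},
    {"delta_pos": [0, 0, 0], "twist": 0, "grip": 30}
  ]
}}

```text
t: 10.22
position: [0.5116, -0.0554, 0.1177]
tool_rot: [-3.141, -0.002, -0.055]
contact_force: [-0.5, -0.4, -0.0]
gripper_width: 0.0301
grasp_force: 0.0
```

Emit:
{"api": "send_rows", "payload": {
  "rows": [
    {"delta_pos": [0.011, -0.275, 0], "twist": 1, "grip": 30},
    {"delta_pos": [0.011, -0.275, 0], "twist": 1, "grip": 30},
    {"delta_pos": [0.011, -0.275, 0], "twist": 1, "grip": 30},
    {"delta_pos": [0.011, -0.275, 0], "twist": 1, "grip": 30},
    {"delta_pos": [0.011, -0.275, 0], "twist": 1, "grip": 30}
  ]
}}

```text
t: 10.85
position: [0.5287, 0.0107, 0.1181]
tool_rot: [-3.141, -0.001, -0.458]
contact_force: [1.0, -2.7, -0.1]
gripper_width: 0.0298
grasp_force: 1.0
```

Emit:
{"api": "send_rows", "payload": {
  "rows": [
    {"delta_pos": [0.011, -0.275, 0], "twist": 1, "grip": 30},
    {"delta_pos": [0.011, -0.275, 0], "twist": 1, "grip": 30},
    {"delta_pos": [0.011, -0.275, 0], "twist": 1, "grip": 30},
    {"delta_pos": [0.011, -0.275, 0], "twist": 1, "grip": 30},
    {"delta_pos": [0.006, -0.2, 0], "twist": 0.7, "grip": 30}
  ]
}}

```text
t: 11.48
position: [0.5674, 0.0623, 0.1181]
tool_rot: [-3.142, -0.001, -0.833]
contact_force: [-0.6, -2.7, 1.1]
gripper_width: 0.0303
grasp_force: 1.0
```

```bash
cat >> h.py <<'E'
def stripe(n,name=None):
    im,d,K,T=grab(n); P=cloud(d,K,T); h=cv2.cvtColor(im,cv2.COLOR_RGB2HSV)
    C=np.array([.6805,-.063]); Q=P[...,:2]-C; r=np.hypot(Q[...,0],Q[...,1])
    m=(d>0)&(h[...,0]>18)&(h[...,0]<34)&(h[...,1]>140)&(h[...,2]>110)&(P[...,2]>.04)&(r<.09)
    a=np.arctan2(Q[...,1],Q[...,0])+.358
    k,l,s,c=cv2.connectedComponentsWithStats(m.astype(np.uint8))
    for i in range(1,k):
        if s[i,4]>3:
            q=P[l==i].mean(0); e=np.arctan2(q[1]-C[1],q[0]-C[0])+.358
            print(n,c[i].round(),s[i,4],'z %.3f r %.3f ang(stool) %.2f nut %.2f'%(q[2],np.hypot(*(q[:2]-C)),e,2.6-(e%(2*np.pi))))
    if name: cv2.imwrite(name,im[...,::-1])
E
python3 - <<'E'
from h import *
stripe('side','pics/side5.png'); stripe('scene','pics/scene5.png'); print(env.sense()['t'])
E
```

```text
scene [162. 246.] 7 z 0.041 r 0.044 ang(stool) -0.04 nut -3.64
scene [154. 248.] 31 z 0.041 r 0.058 ang(stool) -0.02 nut -3.67
scene [195. 252.] 11 z 0.045 r 0.030 ang(stool) 1.93 nut 0.67
11.575
```

View pics/scene5.png

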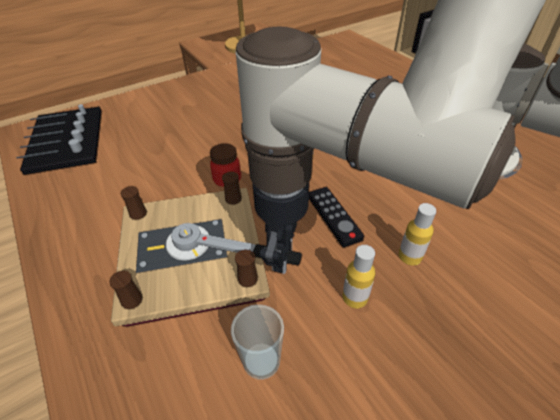

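The wrench turns freely and the nut follows. The stripe at (195,252) sits 1.93 rad from the mark at (154,248), so the nut is at about 0.67. Next strokes follow.

Emit:
{"api": "send_rows", "payload": {
  "rows": [
    {"delta_pos": [0.011, 0.275, 0], "twist": -1, "grip": 30},
    {"delta_pos": [0.011, 0.275, 0], "twist": -1, "grip": 30},
    {"delta_pos": [0.011, 0.275, 0], "twist": -1, "grip": 30},
    {"delta_pos": [0.011, 0.275, 0], "twist": -1, "grip": 30},
    {"delta_pos": [0.011, 0.275, 0], "twist": -1, "grip": 30},
    {"delta_pos": [0.011, 0.275, 0], "twist": -1, "grip": 30},
    {"delta_pos": [0.011, 0.275, 0], "twist": -1, "grip": 30},
    {"delta_pos": [0.011, 0.275, 0], "twist": -1, "grip": 30},
    {"delta_pos": [0.011, 0.275, 0], "twist": -1, "grip": 30},
    {"delta_pos": [0.011, 0.275, 0], "twist": -1, "grip": 30}
  ]
}}

```text
t: 12.82
position: [0.5112, -0.0597, 0.1178]
tool_rot: [-3.141, -0.002, -0.028]
contact_force: [0.3, 0.6, -0.4]
gripper_width: 0.03
grasp_force: 0.3
```

Emit:
{"api": "send_rows", "payload": {
  "rows": [
    {"delta_pos": [0.011, 0.275, 0], "twist": -1, "grip": 30},
    {"delta_pos": [0.005, 0.1375, 0], "twist": -0.5, "grip": 30},
    {"delta_pos": [0.005, -0.1375, 0], "twist": 0.5, "grip": 30},
    {"delta_pos": [0.011, -0.275, 0], "twist": 1, "grip": 30},
    {"delta_pos": [0.011, -0.275, 0], "twist": 1, "grip": 30},
    {"delta_pos": [0.011, -0.275, 0], "twist": 1, "grip": 30},
    {"delta_pos": [0.011, -0.275, 0], "twist": 1, "grip": 30}
  ]
}}

```text
t: 13.7
position: [0.5175, -0.0187, 0.1177]
tool_rot: [-3.141, -0.001, -0.273]
contact_force: [0.7, -2.4, 0.6]
gripper_width: 0.0301
grasp_force: 1.1
```

Emit:
{"api": "send_rows", "payload": {
  "rows": [
    {"delta_pos": [0.011, -0.275, 0], "twist": 1, "grip": 30},
    {"delta_pos": [0.011, -0.275, 0], "twist": 1, "grip": 30},
    {"delta_pos": [0.011, -0.275, 0], "twist": 1, "grip": 30},
    {"delta_pos": [0.011, -0.275, 0], "twist": 1, "grip": 30},
    {"delta_pos": [0.011, -0.275, 0], "twist": 1, "grip": 30},
    {"delta_pos": [0.011, -0.275, 0], "twist": 1, "grip": 30},
    {"delta_pos": [0.011, -0.275, 0], "twist": 1, "grip": 30}
  ]
}}

```text
t: 14.58
position: [0.5672, 0.062, 0.1177]
tool_rot: [3.141, -0.0, -0.833]
contact_force: [-0.2, -3.3, 0.8]
gripper_width: 0.03
grasp_force: 1.0
```

Run:
```python
from h import *
stripe('scene','pics/scene6.png'); print(env.sense()['t'])
```

```text
scene [155. 247.] 42 z 0.041 r 0.056 ang(stool) -0.02 nut -3.67
scene [181. 255.] 11 z 0.045 r 0.031 ang(stool) 1.13 nut 1.47
14.625
```

Emit:
{"api": "send_rows", "payload": {
  "rows": [
    {"delta_pos": [0.011, 0.275, 0], "twist": -1, "grip": 30},
    {"delta_pos": [0.011, 0.275, 0], "twist": -1, "grip": 30},
    {"delta_pos": [0.011, 0.275, 0], "twist": -1, "grip": 30},
    {"delta_pos": [0.011, 0.275, 0], "twist": -1, "grip": 30},
    {"delta_pos": [0.011, 0.275, 0], "twist": -1, "grip": 30},
    {"delta_pos": [0.011, 0.275, 0], "twist": -1, "grip": 30},
    {"delta_pos": [0.011, 0.275, 0], "twist": -1, "grip": 30},
    {"delta_pos": [0.011, 0.275, 0], "twist": -1, "grip": 30},
    {"delta_pos": [0.011, 0.275, 0], "twist": -1, "grip": 30},
    {"delta_pos": [0.011, 0.275, 0], "twist": -1, "grip": 30}
  ]
}}

```text
t: 15.88
position: [0.5112, -0.0598, 0.1176]
tool_rot: [-3.141, -0.002, -0.027]
contact_force: [0.0, 1.1, -0.1]
gripper_width: 0.0302
grasp_force: 0.3
```

Emit:
{"api": "send_rows", "payload": {
  "rows": [
    {"delta_pos": [0.011, 0.275, 0], "twist": -1, "grip": 30},
    {"delta_pos": [0.005, 0.1375, 0], "twist": -0.5, "grip": 30},
    {"delta_pos": [0.005, -0.1375, 0], "twist": 0.5, "grip": 30},
    {"delta_pos": [0.011, -0.275, 0], "twist": 1, "grip": 30},
    {"delta_pos": [0.011, -0.275, 0], "twist": 1, "grip": 30},
    {"delta_pos": [0.011, -0.275, 0], "twist": 1, "grip": 30},
    {"delta_pos": [0.011, -0.275, 0], "twist": 1, "grip": 30}
  ]
}}

```text
t: 16.75
position: [0.5175, -0.0187, 0.1175]
tool_rot: [-3.141, -0.001, -0.272]
contact_force: [1.0, -2.9, -0.1]
gripper_width: 0.0297
grasp_force: 1.1
```

Emit:
{"api": "send_rows", "payload": {
  "rows": [
    {"delta_pos": [0.011, -0.275, 0], "twist": 1, "grip": 30},
    {"delta_pos": [0.011, -0.275, 0], "twist": 1, "grip": 30},
    {"delta_pos": [0.011, -0.275, 0], "twist": 1, "grip": 30},
    {"delta_pos": [0.011, -0.275, 0], "twist": 1, "grip": 30},
    {"delta_pos": [0.011, -0.275, 0], "twist": 1, "grip": 30},
    {"delta_pos": [0.011, -0.275, 0], "twist": 1, "grip": 30},
    {"delta_pos": [0.011, -0.275, 0], "twist": 1, "grip": 30}
  ]
}}

```text
t: 17.62
position: [0.5672, 0.0619, 0.1175]
tool_rot: [3.141, -0.0, -0.832]
contact_force: [0.8, -2.8, 0.8]
gripper_width: 0.0299
grasp_force: 1.0
```

Run:
```python
from h import *
stripe('scene','pics/scene7.png'); print(env.sense()['t'])
```

```text
scene [155. 247.] 45 z 0.041 r 0.056 ang(stool) -0.02 nut -3.66
scene [168. 250.] 4 z 0.045 r 0.037 ang(stool) 0.34 nut 2.26
17.675
```

The nut is at about 2.26, so 0.34 rad remains. I'll take a shorter back-stroke and approach the stop in small steps.

Emit:
{"api": "send_rows", "payload": {
  "rows": [
    {"delta_pos": [0.011, 0.275, 0], "twist": -1, "grip": 30},
    {"delta_pos": [0.011, 0.275, 0], "twist": -1, "grip": 30},
    {"delta_pos": [0.011, 0.275, 0], "twist": -1, "grip": 30},
    {"delta_pos": [0.011, 0.275, 0], "twist": -1, "grip": 30},
    {"delta_pos": [0.011, 0.275, 0], "twist": -1, "grip": 30},
    {"delta_pos": [0.011, 0.275, 0], "twist": -1, "grip": 30},
    {"delta_pos": [0.011, 0.275, 0], "twist": -1, "grip": 30},
    {"delta_pos": [0.011, 0.275, 0], "twist": -1, "grip": 30},
    {"delta_pos": [0.011, 0.275, 0], "twist": -1, "grip": 30},
    {"delta_pos": [0, 0, 0], "twist": 0, "grip": 30}
  ]
}}

```text
t: 18.92
position: [0.5122, -0.0463, 0.1174]
tool_rot: [-3.141, -0.001, -0.112]
contact_force: [0.2, 0.6, -0.1]
gripper_width: 0.03
grasp_force: 0.0
```

Emit:
{"api": "send_rows", "payload": {
  "rows": [
    {"delta_pos": [0.011, -0.275, 0], "twist": 1, "grip": 30},
    {"delta_pos": [0.011, -0.275, 0], "twist": 1, "grip": 30},
    {"delta_pos": [0.011, -0.275, 0], "twist": 1, "grip": 30},
    {"delta_pos": [0.011, -0.275, 0], "twist": 1, "grip": 30},
    {"delta_pos": [0.005, -0.1375, 0], "twist": 0.5, "grip": 30},
    {"delta_pos": [0, 0, 0], "twist": 0, "grip": 30}
  ]
}}

```text
t: 19.68
position: [0.5303, 0.0138, 0.1172]
tool_rot: [-3.142, -0.0, -0.47]
contact_force: [0.1, -1.8, 0.7]
gripper_width: 0.0301
grasp_force: 0.8
```

Run:
```python
from h import *
stripe('scene','pics/scene8.png'); s=env.sense(); print(s['t'],s['contact_force'])
```

```text
scene [155. 247.] 36 z 0.041 r 0.056 ang(stool) -0.01 nut -3.67
scene [172. 246.] 4 z 0.044 r 0.028 ang(stool) 0.14 nut 2.46
scene [166. 247.] 6 z 0.045 r 0.037 ang(stool) 0.17 nut 2.43
19.725 [-0.15227763 -1.84625051  1.28148871]
```

Emit:
{"api": "send_rows", "payload": {
  "rows": [
    {"delta_pos": [0.005, -0.1375, 0], "twist": 0.5, "grip": 30},
    {"delta_pos": [0.005, -0.1375, 0], "twist": 0.5, "grip": 30},
    {"delta_pos": [0.005, -0.1375, 0], "twist": 0.5, "grip": 30},
    {"delta_pos": [0, 0, 0], "twist": 0, "grip": 30}
  ]
}}

```text
t: 20.23
position: [0.5406, 0.0308, 0.1169]
tool_rot: [3.141, 0.001, -0.591]
contact_force: [-0.7, -1.6, 1.3]
gripper_width: 0.03
grasp_force: 0.9
```

Emit:
{"api": "send_rows", "payload": {
  "rows": [
    {"delta_pos": [0.002, -0.07, 0], "twist": 0.25, "grip": 30},
    {"delta_pos": [0, 0, 0], "twist": 0, "grip": 30}
  ]
}}

```text
t: 20.48
position: [0.5428, 0.0338, 0.1168]
tool_rot: [3.141, 0.001, -0.612]
contact_force: [-1.3, -1.0, 1.8]
gripper_width: 0.0296
grasp_force: 0.9
```

Run:
```python
from h import *
stripe('scene','pics/scene9.png'); s=env.sense(); print(s['t'],s['contact_force'])
```

```text
scene [157. 247.] 47 z 0.042 r 0.054 ang(stool) -0.01 nut -3.67
20.525 [-1.10054639 -0.87207994  1.88075625]
```

Emit:
{"api": "send_rows", "payload": {
  "rows": [
    {"delta_pos": [0.002, -0.07, 0], "twist": 0.25, "grip": 30},
    {"delta_pos": [0, 0, 0], "twist": 0, "grip": 30}
  ]
}}

```text
t: 20.78
position: [0.5451, 0.0368, 0.1168]
tool_rot: [3.141, 0.0, -0.632]
contact_force: [-2.1, -0.7, 0.2]
gripper_width: 0.03
grasp_force: 1.0
```

Emit:
{"api": "send_rows", "payload": {
  "rows": [
    {"delta_pos": [0.002, -0.07, 0], "twist": 0.25, "grip": 30},
    {"delta_pos": [0, 0, 0], "twist": 0, "grip": 30}
  ]
}}

```text
t: 21.02
position: [0.5474, 0.0396, 0.1168]
tool_rot: [3.141, 0.0, -0.652]
contact_force: [-1.7, -0.5, 0.9]
gripper_width: 0.0302
grasp_force: 0.9
```

Emit:
{"api": "send_rows", "payload": {
  "rows": [
    {"delta_pos": [0.002, -0.07, 0], "twist": 0.25, "grip": 30},
    {"delta_pos": [0, 0, 0], "twist": 0, "grip": 30}
  ]
}}

```text
t: 21.28
position: [0.5496, 0.0423, 0.1168]
tool_rot: [-3.142, 0.0, -0.672]
contact_force: [-1.5, -0.1, -0.0]
gripper_width: 0.0299
grasp_force: 0.9
```

Emit:
{"api": "send_rows", "payload": {
  "rows": [
    {"delta_pos": [0.002, -0.07, 0], "twist": 0.25, "grip": 30},
    {"delta_pos": [0, 0, 0], "twist": 0, "grip": 30}
  ]
}}

```text
t: 21.52
position: [0.5518, 0.0449, 0.1168]
tool_rot: [3.141, 0.0, -0.692]
contact_force: [-3.2, -1.1, 0.3]
gripper_width: 0.0302
grasp_force: 1.1
```

Run:
```python
from h import *
stripe('scene','pics/a.png'); s=env.sense(); print(s['t'],s['contact_force'])
im=cv2.imread('pics/a.png')[205:285,120:240]; cv2.imwrite('pics/crop10.png',cv2.resize(im,None,fx=6,fy=6,interpolation=2))
```

```text
scene [157. 247.] 51 z 0.042 r 0.053 ang(stool) -0.02 nut -3.66
21.575 [-2.40839049 -0.37766703 -0.07477489]
```

View pics/crop10.png

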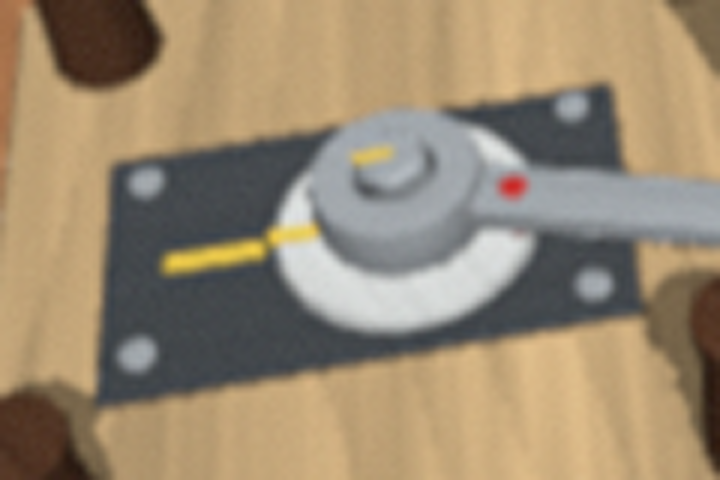

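The flange stripe at crop (295,234) is now in line with the plate mark at (215,257). I'll nudge on until the stop is felt.

Emit:
{"api": "send_rows", "payload": {
  "rows": [
    {"delta_pos": [0.002, -0.07, 0], "twist": 0.25, "grip": 30},
    {"delta_pos": [0, 0, 0], "twist": 0, "grip": 30}
  ]
}}

```text
t: 21.82
position: [0.554, 0.0475, 0.1168]
tool_rot: [3.141, 0.0, -0.712]
contact_force: [-2.8, -0.7, -0.8]
gripper_width: 0.0298
grasp_force: 1.3
```

Emit:
{"api": "send_rows", "payload": {
  "rows": [
    {"delta_pos": [0.002, -0.07, 0], "twist": 0.25, "grip": 30},
    {"delta_pos": [0, 0, 0], "twist": 0, "grip": 30}
  ]
}}

```text
t: 22.08
position: [0.5564, 0.0501, 0.1168]
tool_rot: [3.141, 0.0, -0.732]
contact_force: [-3.0, -0.6, -0.8]
gripper_width: 0.0302
grasp_force: 1.4
```

Emit:
{"api": "send_rows", "payload": {
  "rows": [
    {"delta_pos": [0.002, -0.07, 0], "twist": 0.25, "grip": 30},
    {"delta_pos": [0, 0, 0], "twist": 0, "grip": 30}
  ]
}}

```text
t: 22.32
position: [0.5588, 0.0527, 0.1168]
tool_rot: [3.141, 0.0, -0.752]
contact_force: [-4.4, -1.1, -1.0]
gripper_width: 0.0303
grasp_force: 1.7
```

Emit:
{"api": "send_rows", "payload": {
  "rows": [
    {"delta_pos": [0.002, -0.07, 0], "twist": 0.25, "grip": 30},
    {"delta_pos": [0, 0, 0], "twist": 0, "grip": 30}
  ]
}}

```text
t: 22.58
position: [0.5612, 0.0552, 0.1168]
tool_rot: [3.141, 0.0, -0.772]
contact_force: [-3.5, -2.3, -1.3]
gripper_width: 0.0301
grasp_force: 1.8
```

Run:
```python
from h import *
im,d,K,T=grab('scene'); P=cloud(d,K,T); h=cv2.cvtColor(im,cv2.COLOR_RGB2HSV)
C=np.array([.6805,-.063])
m=(d>0)&(h[...,0]>18)&(h[...,0]<34)&(h[...,1]>120)&(h[...,2]>110)&(np.hypot(P[...,0]-C[0],P[...,1]-C[1])<.09)&(P[...,2]>.038)
for lo,hi in((.02,.037),(.041,.08)):
    r=np.hypot(P[...,0]-C[0],P[...,1]-C[1]); q=P[m&(r>lo)&(r<hi)]
    print(len(q),q.mean(0),np.arctan2(*(q.mean(0)[:2]-C)[::-1])+.358, cv2.fitLine(q[:,:2].astype(np.float32),2,0,.01,.01).ravel())
s=env.sense(); print(s['t'],s['contact_force'],s['moment'])
```

```text
10 [ 0.70988425 -0.07517538  0.04515679] -0.03481595540512289 [ 0.76717126 -0.6414423   0.7098842  -0.07517537]
60 [ 0.73204264 -0.08375108  0.04099259] -0.024745898254280307 [ 0.9350987  -0.3543874   0.7320426  -0.08375107]
22.625 [-3.61888249 -0.98151613  0.05845895] [-0.33612327  1.12452786  0.03124117]
```

The stripe angle (-0.035) matches the mark (-0.025), and the force has risen against the stop. I'll back off a little, lift clear and check everything.

Emit:
{"api": "send_rows", "payload": {
  "rows": [
    {"delta_pos": [0.002, 0.07, 0], "twist": -0.25, "grip": 34},
    {"delta_pos": [0, 0, 0], "twist": 0, "grip": 34},
    {"delta_pos": [0, 0, -0.3], "twist": 0, "grip": 34},
    {"delta_pos": [0, 0, -0.7], "twist": 0, "grip": 34},
    {"delta_pos": [0, 0, -0.9], "twist": 0, "grip": 34},
    {"delta_pos": [0, 0, -0.9], "twist": 0, "grip": 34},
    {"delta_pos": [0, 0, -0.3], "twist": 0, "grip": 34},
    {"delta_pos": [0, 0, 0], "twist": 0, "grip": 34},
    {"delta_pos": [0, 0, 0], "twist": 0, "grip": 34}
  ]
}}

```text
t: 23.75
position: [0.5586, 0.0525, 0.2708]
tool_rot: [3.141, 0.001, -0.752]
contact_force: [-0.3, 0.3, -1.1]
gripper_width: 0.0344
grasp_force: 0.0
```

Run:
```python
from h import *
im,d,K,T=grab('scene'); P=cloud(d,K,T); h=cv2.cvtColor(im,cv2.COLOR_RGB2HSV)
C=np.array([.6805,-.063]); r=np.hypot(P[...,0]-C[0],P[...,1]-C[1])
m=(d>0)&(h[...,0]>18)&(h[...,0]<34)&(h[...,1]>120)&(h[...,2]>110)&(P[...,2]>.038)
for lo,hi in((.02,.037),(.041,.08)):
    q=P[m&(r>lo)&(r<hi)]; print(len(q),np.arctan2(*(q.mean(0)[:2]-C)[::-1])+.358)
k=(d>0)&(P[...,2]>.112)&(P[...,2]<.128)&(np.hypot(P[...,0]-.489,P[...,1]-.16)<.035)
print('cap',k.sum(),P[k].mean(0)); print(env.sense()['contact_force'])
cv2.imwrite('pics/scene11.png',im[...,::-1])
```

```text
10 -0.031835417881828365
62 -0.028549742971443248
cap 264 [0.49111281 0.16176282 0.11805091]
[-0.3940961  -0.63719062  0.3348963 ]
```

View pics/scene11.png

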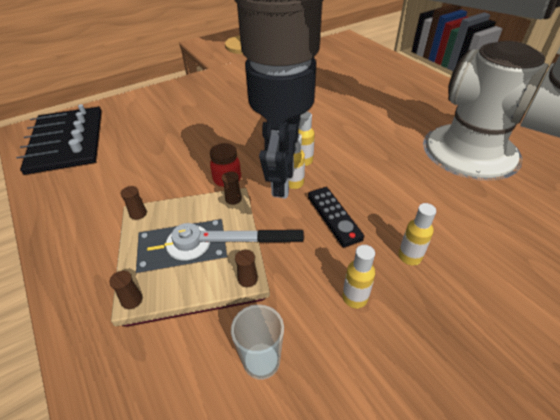

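The bottle stands at (358,278). The candle, tumbler and remote are where they began, and the stripe is in line with the mark at (155,247). The arm is clear, so I'm handing in.

```bash
python3 -c "
from plant import env
print(env.finish_job())"
```

```text
the job is handed in; nothing more can be done
None
```

I handed the job in at about 24 s; no verdict came back. By the last camera check the nut's stripe was in line with the plate mark (within about 0.01 rad), the bottle stood upright clear of the swing, the tumbler, candle and remote looked unmoved, and the arm was clear. I felt only a slight force rise (to about 4 N) at the stop, so "tight" rests mainly on the stripe.

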